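# Put the bottles back on their colour-coded drip mats

## Robot

A 6-joint arm with a two-finger parallel gripper is mounted at the origin on a cart in front of the work surface, level with it; the furniture and walls round the work are solid. World frame = base frame: x ahead of the robot, y to its left, z up, the work surface at z = 0. Lengths are in m, angles in rad, forces in N, time in s.
With the tool pointing down it reaches from about 0.375 to 0.9 m from the base axis. Payload 3.1 kg.
Tool frame: the origin (TCP) lies on the centre line of the jaws, within the pads' length; the fingertips stand robot.tcp_to_tips ahead of it and the grasp point (between the pads) lies 3 mm ahead of it (robot.tcp_to_tips is the distance from the TCP to the fingertips, in m); z points along the fingers, y is the line along which they close (so a half turn about z gives the same grasp; the last joint's range is limited). The gripper opens to 87 mm and grips with 3 to 60 N. Pads are 19 mm wide; open, the fingers measure 117 mm over their backs; the gripper's body (75 mm by 190 mm) begins 51 mm behind the grasp point.
Start: joints at [-1.359, 0.527, 1.433, -0, 1.181, -0.178], TCP at [0.238, -0.578, 0.245] pointing down, gripper open.
Joint ranges: [-3.08, 3.08], [-0.75, 2.2], [0.22, 2.44], [-1.43, 4.57], [0, 2.65], [-2.85, 2.85]. Speed limits (rad/s): [2.79, 2.79, 3.14, 3.14, 3.14, 3.14].

## Interface

Orientations are given as a unit quaternion [x, y, z, w].
In Python, from rig import robot gives the robot as it stands. The module is installed in compiled form; this text tells all that it offers.
- The arm moves only by the shell command python3 -m jog 'ROWS' [FORCE]. ROWS is JSON, one flat list of numbers, 5 for each row, row after row: the finger opening in m, from 0 to 0.087, then the shift along the tool's x, y, z in m, then the turn about the tool's z in units of 10 degrees (1.0 is 10 degrees). In form: [claw, x, y, z, roll, claw, x, y, z, roll, ...]. A call has 1 to 20 rows; each row shifts and turns the commanded pose from where the row before left it, along the tool's axes as they then stand; what a row does not reach is not made up. A row lasts 1/8 s, in which the tool goes at most 62.5 mm and 10.7 degrees, less where a joint would pass 70% of its speed; a pose out of reach is approached as far as the arm can. A call with a gripper value outside its range is refused whole. The fingers move at their own pace and stop on an object; FORCE is the grip in N (left out, the last holds). Time passes only in rows, so rows that do not move let the fingers close. It gives the time, the measured TCP pose, the force, the opening and the grip force at its end, in the units of the state.
- robot.get_obs(): the state, without advancing time (a new reading comes with each control period).
- robot.camera(name): name is "side" or "top" or "wrist"; returns the picture (384x512x3 uint8, blue, green, red); there is no depth.
- robot.camera_model(name): a dict with "fx", "fy", "cx", "cy" (pixels), "R" (3x3) and "t" (3): a world point X has camera coordinates R X + t; the wrist camera has in their place "tool_from_camera" (4x4, takes a point from camera to tool coordinates, whose origin is the TCP and whose axes are the flange's). Camera axes: x right, y down, z forward; pixel columns grow to the right and rows downward; lengths in m; the calibration is good to about 2 mm. A picture is of the moment at which its call begins: read the wrist's pose just before it. camera_model takes no time and is no camera call.
- robot.hand_in(): hands the job in; it is judged then, once.
Trained networks look in the newest picture that a camera, given by its name, has taken for a name from the list of things; names that differ only in an ending like _2 or _b are one class to them, and where a whole thing is asked for, a point or a joint stands for the part that bears it (a point fixed in the world has none). Each returns a list of dicts, best first, with "conf" (0 to 1); they miss things now and then, are a little off and sometimes report something else, mostly with a low value. They report only what shows in the picture. A call takes as long as a camera call. They do not tell look-alikes from the thing itself.
- robot.look_for(camera, label): "extent" ([centre column, centre row, width, height] in pixels, round what is visible of it).
- robot.outline_of(camera, label): "region" (384x512 bool, what is visible of it) and "extent" ([centre column, centre row, width, height] in pixels, round what is visible of it).
The state is a dict: "time": time; "q": joint angles; "joint_velocities": joint speeds; "joint_torque": joint torques, N m; "position": TCP position; "tool_rot": TCP orientation; "ft_force": force on the tool from outside, world axes, zero at the start; "moment": the same for the moment, N m; "grip_width": finger opening in m; "grip_force": force on a finger pad.
Only numpy, scipy, OpenCV 4.12 (cv2) and the standard library are available. Lean on these libraries where they do the work, as an engineer would, in place of code of your own. Each camera call takes 0.05 s, during which the arm holds its last target. There are 200 camera calls.

## Task

Put the three bottles away by cap colour: stand each one upright in the middle of the round drip mat that has the colour of its cap (green, black or red). Set them down, do not drop or tip them over, and leave the covered dish and the clear box where they are.

Things in the scene. Friction and masses are not known exactly. Their poses are not given: they have to be found in the camera images.
- green_cap_bottle: white, square plastic bottle with rounded edges, 54 x 54 mm and 84 mm high to the shoulder, and on it a ribbed green round cap, 36 mm across, from 84 up to 103 mm above the underside; stands loose on the bench, about 0.1 kg. It is held well by the cap from above; the cap does not turn or come off. Origin: centre of its underside, z up along its axis.
- black_cap_bottle: round bottle of amber (brown) glass, 44 mm across, 82 mm high to the shoulder, with a black round cap, 30 mm across, from 82 up to 98 mm above the underside; stands loose, about 0.12 kg. It is held well by the cap from above; the cap does not turn or come off. Origin: centre of its underside, z up along its axis.
- red_cap_bottle: the tallest bottle: round, white, 60 mm across, 126 mm high to the shoulder, with a red round cap, 34 mm across, from 126 up to 150 mm above the underside; stands loose, about 0.2 kg. It is held well by the cap from above; the cap does not turn or come off. Origin: centre of its underside, z up along its axis.
- green_mat: green disc mat of silicone with two fine rings, 90 mm across, 5 mm thick, flat on the bench and stuck to it. Origin: centre of its underside, z up; its upper face is at z = 5 mm in its own frame.
- black_mat: black disc mat of silicone with two fine rings, 90 mm across, 5 mm thick, flat on the bench and stuck to it. Origin: centre of its underside, z up; its upper face is at z = 5 mm in its own frame.
- red_mat: red disc mat of silicone with two fine rings, 90 mm across, 5 mm thick, flat on the bench and stuck to it. Origin: centre of its underside, z up; its upper face is at z = 5 mm in its own frame.
- culture_dish: round covered culture dish, cream-coloured and clear, 64 mm across, 14 mm high, loose; a bystander, to be left where it is. Origin: centre of its underside, z up along its axis.
- clear_box: clear plastic box, 81 x 81 mm, 46 mm high, loose; a bystander, to be left where it is. Origin: centre of its underside, x and y along its sides.
Not all that is in view belongs to the job. Leave any pink look-alike of the black_cap_bottle alone.

How it is judged:
At the end, for the whole second after the job is handed in: Each bottle stands upright (0.08 rad) on the mat of its cap's colour, within 15 mm of its centre, its underside 2 to 8 mm above the mat's underside, released and at rest; the covered dish and the clear box are within 20 mm of where they started (horizontal distance between green_cap_bottle and green_mat below 0.015 m and z of green_cap_bottle in the frame of green_mat between 0.002 and 0.008 m and angle between each of green_cap_bottle, black_cap_bottle, red_cap_bottle's own z axis and vertical below 0.08 rad and linear speed of each of green_cap_bottle, black_cap_bottle, red_cap_bottle below 0.02 m/s and angular speed of each of green_cap_bottle, black_cap_bottle, red_cap_bottle below 0.1 rad/s and contact force between each of green_cap_bottle, black_cap_bottle, red_cap_bottle and the fingers below 0.05 N and horizontal distance between black_cap_bottle and black_mat below 0.015 m and z of black_cap_bottle in the frame of black_mat between 0.002 and 0.008 m and horizontal distance between red_cap_bottle and red_mat below 0.015 m and z of red_cap_bottle in the frame of red_mat between 0.002 and 0.008 m and distance of each of culture_dish, clear_box from where it was at the start of the episode below 0.02 m); the robot touches nothing.
It fails at once if a bottle is tipped over (more than about 40 degrees) (angle between any of green_cap_bottle, black_cap_bottle, red_cap_bottle's own z axis and vertical above 0.7 rad).
It fails at once if a bottle is dropped (falls free faster than 0.6 m/s, from more than about 20 mm) ((linear speed of green_cap_bottle above 0.6 m/s and contact force between green_cap_bottle and the fingers below 0.01 N) or (linear speed of black_cap_bottle above 0.6 m/s and contact force between black_cap_bottle and the fingers below 0.01 N) or (linear speed of red_cap_bottle above 0.6 m/s and contact force between red_cap_bottle and the fingers below 0.01 N)).
It fails at once if the covered dish is moved by more than 20 mm (distance of culture_dish from where it was at the start of the episode above 0.02 m).
It fails at once if the clear box is moved by more than 20 mm (distance of clear_box from where it was at the start of the episode above 0.02 m).
It also fails if it takes over 80 s, if anything falls off the work surface, if the arm or the gripper's body presses on something with over 40 N, if the wrist force passes 120 N, or if a joint passes its speed limit or range.

## Working session

There is one attempt and no reset: what is moved stays moved. The work goes in short steps, Python scripts to look and compute and a shell command to move; the robot and the scene stay as the last step left them, time stands still between calls to the robot, and variables do not carry over. Pictures are saved under pics/ and viewed, at most 14 in all, crops included, and the job is handed in when it is done.

```bash
mkdir -p pics
cat > h.py <<'E'
from rig import robot
import numpy as np, cv2
from scipy.spatial.transform import Rotation as Ro
def ray(cam,uv,obs=None):
    m=robot.camera_model(cam)
    d=np.array([(uv[0]-m['cx'])/m['fx'],(uv[1]-m['cy'])/m['fy'],1.])
    if cam=='wrist':
        T=np.array(m['tool_from_camera']);R=Ro.from_quat(obs['tool_rot']).as_matrix()
        return R@T[:3,:3]@d, R@T[:3,3]+obs['position']
    R=np.array(m['R']);return R.T@d,-R.T@np.array(m['t'])
def at(cam,uv,z,obs=None):
    d,o=ray(cam,uv,obs);return (o+d*(z-o[2])/d[2])
E
python3 - <<'E'
from h import *
o=robot.get_obs();print(o['time'],o['position'],o['tool_rot'],robot.tcp_to_tips,o['ft_force'])
a=robot.camera('top');b=robot.camera('side')
cv2.imwrite('pics/top.png',a);cv2.imwrite('pics/side.png',b)
for c in('top','side'):
  m=robot.camera_model(c);print(c,m['fx'],-np.array(m['R']).T@m['t'])
  for n in 'green_cap_bottle black_cap_bottle red_cap_bottle green_mat black_mat red_mat culture_dish clear_box'.split():
    for r in robot.look_for(c,n)[:3]:
      e=r['extent'];print(c,n,round(r['conf'],2),np.round(e),at(c,e[:2],0.005).round(3))
E
```

```text
0.0 [ 0.23794559 -0.57718313  0.24357376] [ 9.80968306e-01  1.94164899e-01 -2.73526415e-05 -1.08374158e-03] 0.022 [0.32363812 0.23240814 0.2192617 ]
top 358.266419598094 [ 0.48304267 -0.19857234  0.86499571]
top green_cap_bottle 0.83 [223. 210.  29.  26.] [ 0.526 -0.101  0.005]
top black_cap_bottle 0.59 [215. 122.  24.  25.] [ 0.743 -0.083  0.005]
top black_cap_bottle 0.54 [223. 160.  22.  26.] [ 0.646 -0.103  0.005]
top red_cap_bottle 0.63 [325. 251.  32.  31.] [ 0.422 -0.343  0.005]
top green_mat 0.56 [276. 253.  41.  42.] [ 0.42  -0.226  0.005]
top black_mat 0.74 [322. 207.  36.  38.] [ 0.527 -0.341  0.005]
top red_mat 0.55 [274. 210.  39.  39.] [ 0.523 -0.225  0.005]
top culture_dish 0.96 [226. 257.  30.  29.] [ 0.413 -0.107  0.005]
top clear_box 0.91 [269. 160.  36.  35.] [ 0.643 -0.216  0.005]
side 458.77586797816616 [ 0.64507997 -0.63786373  0.75684197]
side green_cap_bottle 0.96 [240. 112.  34.  51.] [ 0.522 -0.07   0.005]
side black_cap_bottle 0.7 [349. 122.  28.  46.] [ 0.743 -0.058  0.005]
side black_cap_bottle 0.67 [299. 122.  23.  44.] [ 0.644 -0.077  0.005]
side black_cap_bottle 0.62 [241. 112.  35.  53.] [ 0.523 -0.071  0.005]
side red_cap_bottle 0.83 [155. 205.  45.  61.] [ 0.41  -0.306  0.005]
side green_mat 0.95 [172. 171.  44.  40.] [ 0.421 -0.233  0.005]
side black_mat 0.84 [218. 236.  53.  52.] [ 0.535 -0.346  0.005]
side red_mat 0.57 [228. 179.  48.  45.] [ 0.529 -0.231  0.005]
side culture_dish 0.6 [187. 118.  36.  28.] [ 0.419 -0.106  0.005]
side culture_dish 0.4 [241. 112.  31.  53.] [ 0.525 -0.07   0.005]
side clear_box 0.77 [288. 177.  50.  58.] [ 0.639 -0.207  0.005]
```

Run:
```python
import cv2
a=cv2.imread('pics/top.png');cv2.imwrite('pics/top_c.png',cv2.resize(a[80:300,180:380],None,fx=2.7,fy=2.7,interpolation=cv2.INTER_CUBIC))
a=cv2.imread('pics/side.png');cv2.imwrite('pics/side_c.png',cv2.resize(a[70:290,120:400],None,fx=2.7,fy=2.7,interpolation=cv2.INTER_CUBIC))
```

```text
(no output)
```

View pics/top_c.png

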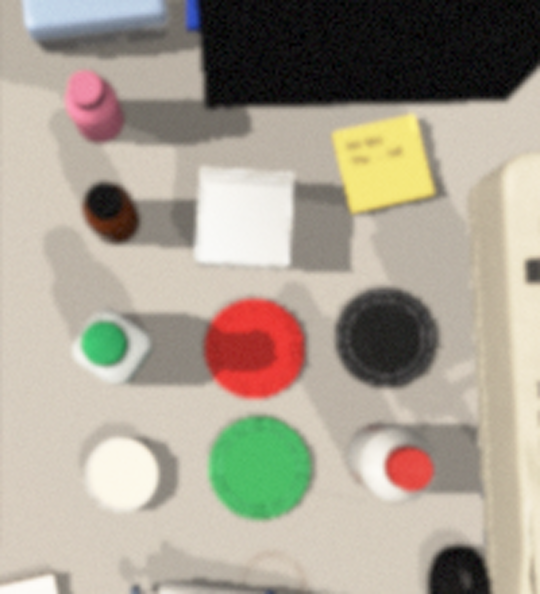

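View pics/side_c.png

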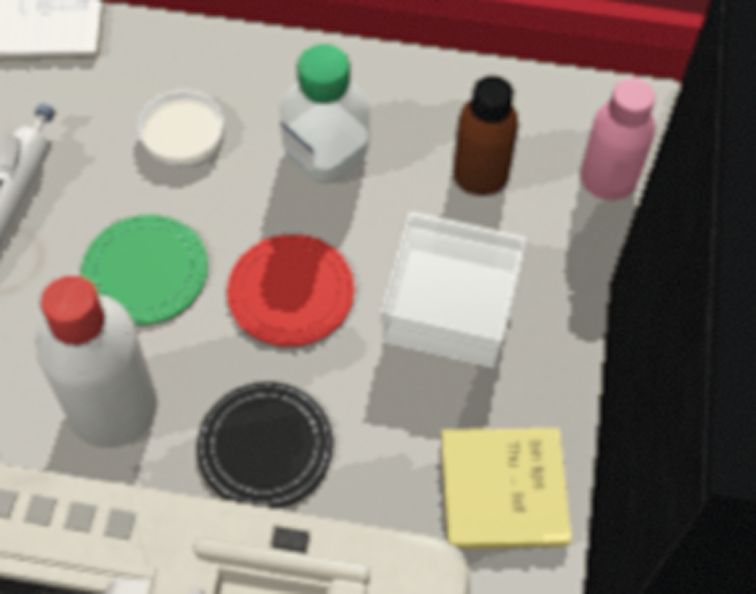

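Two candidates for black_cap_bottle in the top view: amber with black cap (223,160), and all-pink (215,122). The amber one fits the description, and the enlarged crop confirms it. Next I measure the positions and check the tall black object at the far right.

```bash
cat >> h.py <<'E'
def tri(uv1,uv2):
    d1,o1=ray('top',uv1);d2,o2=ray('side',uv2)
    A=np.c_[d1,-d2];s=np.linalg.lstsq(A,o2-o1,rcond=None)[0]
    p,q=o1+s[0]*d1,o2+s[1]*d2;return (p+q)/2,np.linalg.norm(p-q)
def blobs(im,col):
    h=cv2.cvtColor(im,cv2.COLOR_BGR2HSV);H,S,V=cv2.split(h)
    if col=='red': m=((H<6)|(H>174))&(S>150)&(V>60)
    elif col=='green': m=(H>55)&(H<85)&(S>110)&(V>40)
    else: m=V<55
    n,l,st,c=cv2.connectedComponentsWithStats(m.astype(np.uint8))
    return [(st[i],c[i]) for i in range(1,n) if st[i][4]>40]
E
python3 - <<'E'
from h import *
T=cv2.imread('pics/top.png');S=cv2.imread('pics/side.png')
for n,I in(('top',T),('side',S)):
  for c in('red','green','black'):
    for s,u in blobs(I,c):
      print(n,c,s,u.round(1),[at(n,u,z)[:2].round(3).tolist() for z in (.005,.095,.143)])
cv2.imwrite('pics/both.png',cv2.resize(np.hstack([T,S]),(800,300)))
E
```

```text
top red [    0     0   177   350 19862] [113.5 173.6] [[0.619, 0.163], [0.605, 0.125], [0.598, 0.105]]
top red [ 256  191   36   36 1022] [273.9 208.7] [[0.526, -0.224], [0.521, -0.221], [0.519, -0.22]]
top red [324 246  16  15 190] [331.3 253. ] [[0.418, -0.357], [0.425, -0.34], [0.428, -0.332]]
top green [211 200  16  15 187] [218.3 206.9] [[0.533, -0.091], [0.528, -0.102], [0.525, -0.108]]
top green [ 258  235   36   37 1039] [275.7 252.8] [[0.421, -0.226], [0.428, -0.223], [0.431, -0.221]]
top black [169   0  78   6 246] [196.5   1.5] [[1.062, -0.039], [1.001, -0.056], [0.969, -0.065]]
top black [  253     0   168   120 17841] [331.  55.] [[0.909, -0.378], [0.865, -0.359], [0.841, -0.349]]
top black [ 142   40   26  278 4123] [153.7 179.6] [[0.603, 0.065], [0.59, 0.038], [0.583, 0.023]]
top black [ 474  131   38  126 3767] [495.4 197.6] [[0.54, -0.757], [0.534, -0.698], [0.531, -0.667]]
top black [213 149  13  12 128] [218.9 154.5] [[0.661, -0.093], [0.642, -0.104], [0.632, -0.11]]
top black [310 193  27  25 538] [322.6 204.8] [[0.532, -0.341], [0.527, -0.326], [0.524, -0.318]]
t
[... 1674 characters left out ...]
 0.087]]
side black [495  43  10  22 142] [499.3  54.5] [[1.062, 0.188], [1.012, 0.09], [0.986, 0.037]]
side black [294  99  15  17 199] [301.8 107.1] [[0.645, -0.037], [0.645, -0.109], [0.645, -0.147]]
side black [ 79 163  11  47 120] [ 84.  186.8] [[0.27, -0.293], [0.315, -0.334], [0.339, -0.356]]
side black [200 217  36  34 925] [217.4 233.8] [[0.533, -0.342], [0.546, -0.377], [0.554, -0.396]]
side black [ 49 226  59  20 454] [ 75.5 232.1] [[0.287, -0.382], [0.33, -0.412], [0.353, -0.429]]
side black [196 230  41  25  69] [211.  246.6] [[0.527, -0.367], [0.541, -0.399], [0.549, -0.417]]
side black [  64  279   93   94 3455] [108.7 324.6] [[0.396, -0.523], [0.426, -0.537], [0.441, -0.544]]
```

View pics/both.png

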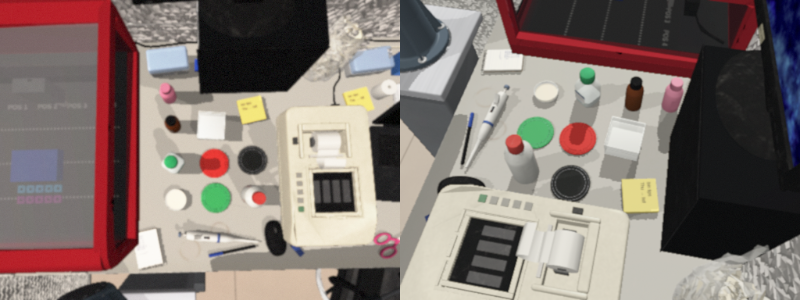

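The left view shows a red cabinet near y≈0, a tall black block at x>0.75, and the instrument at y<-0.42. I look closer at the cabinet to learn its height.

Run:
```python
from h import *
T=cv2.imread('pics/top.png');S=cv2.imread('pics/side.png')
a=cv2.resize(T[0:384,60:260],(313,600));b=cv2.resize(S[0:120,100:500],(487,146))
o=np.zeros((600,800,3),np.uint8);o[:,:313]=a;o[:146,313:]=b
o[150:600,313:]=cv2.resize(S[0:384,0:512],(487,450));cv2.imwrite('pics/cab.png',o)
```

```text
(no output)
```

View pics/cab.png

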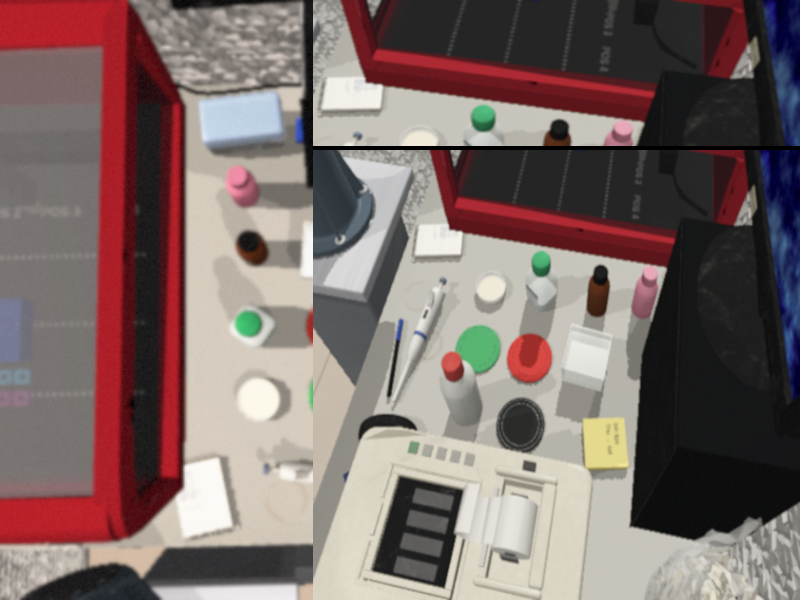

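```bash
python3 -m jog '[0.07,0,0,0,-0.966,0.07,0,0,0,-0.966,0.07,0,0,0,-0.966,0.07,0,0,0,-0.966,0.07,0,0,0,-0.966,0.07,0,0,0,-0.966,0.07,0,0,0,-0.966,0.07,0.036,0.022,0,0,0.07,0.036,0.022,0,0,0.07,0.036,0.022,0,0,0.07,0.036,0.022,0,0,0.07,0.036,0.022,0,0,0.07,0.036,0.022,0,0,0.07,0.036,0.022,0,0,0.07,0.036,0.022,0,0,0.07,0.036,0.022,0,0,0.07,0.036,0.022,0,0,0.07,0.036,0.022,0,0,0.07,0.036,0.022,0,0,0.07,0.036,0.022,0,0]' 15
python3 - <<'E'
from h import *
o=robot.get_obs();R=Ro.from_quat(o['tool_rot']).as_matrix();print(o['position'],R.round(3),o['q'],o['time'])
im=robot.camera('wrist');cv2.imwrite('pics/w1.png',im)
for s,u in blobs(im,'green'):print(s,u.round(),at('wrist',u,.1,o).round(4),at('wrist',u,.005,o).round(4))
E
```

```text
time: 3.4
position: [0.5248, -0.1086, 0.2448]
tool_rot: [0.707, 0.707, 0.0, 0.0]
ft_force: [0.9, -1.1, -0.8]
grip_width: 0.0703
grip_force: 0.0
[ 0.52478087 -0.10858273  0.24477184] [[-0.     1.     0.001]
 [ 1.     0.    -0.   ]
 [-0.     0.001 -1.   ]] [-4.12651859e-01  4.07410189e-01  1.65619948e+00 -4.10120572e-05
  1.07733456e+00 -4.12850902e-01] 3.4
[244 158  35  35 995] [261. 175.] [ 0.5299 -0.0981  0.1   ] [ 0.5315 -0.119   0.005 ]
[151 219  43  32 443] [165. 232.] [ 0.4323 -0.1576  0.1   ] [ 0.4013 -0.1985  0.005 ]
[195 223  20  29 383] [203. 240.] [ 0.4713 -0.1662  0.1   ] [ 0.4533 -0.2099  0.005 ]
```

View pics/w1.png

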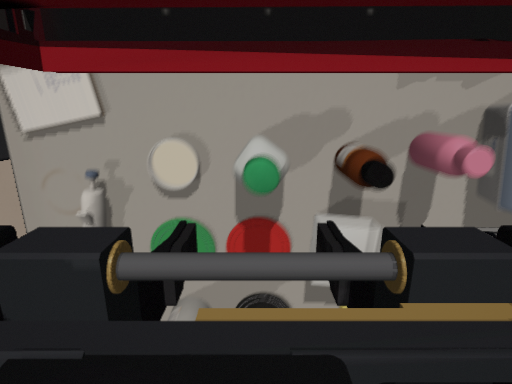

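Wrist view: green cap at (261,175), amber at (370,170), pink at (455,155). The measurements agree, so I go for the green one, gripping by the fingertips above the shoulder.

```bash
python3 -m jog '[0.06,0.0065,0.004,0.02,0,0.06,0,0,0.03,0,0.06,0,0,0.03,0,0.06,0,0,0.03,0,0.06,0,0,0.015,0,0.06,0,0,0.01,0,0.06,0,0,0,0,0,0,0,0,0,0,0,0,0,0,0,0,0,0,0,0,0,0,0,0,0,0,0,0,0,0,0,0,0,0]' 20
```

```text
time: 5.08
position: [0.5282, -0.1034, 0.11]
tool_rot: [0.707, 0.707, 0.0, 0.0]
ft_force: [-0.7, 0.2, 5.2]
grip_width: 0.0351
grip_force: 20.1
```

```bash
python3 -m jog '[0,0,0,-0.01,0,0,0,0,-0.02,0,0,0,0,-0.02,0,0,0,0,-0.01,0,0,-0.015,-0.013,0,0,0,-0.02,-0.017,0,0,0,-0.022,-0.019,0,0,0,-0.022,-0.019,0,0,0,-0.02,-0.017,0,0,0,-0.015,-0.013,0,0,0,-0.008,-0.007,0,0,0,0,0,0,0,0,0,0,0,0]'
python3 - <<'E'
from h import *
o=robot.get_obs();print(o['position'],o['grip_width'])
T=robot.camera('top');S=robot.camera('side');cv2.imwrite('pics/t2.png',T);cv2.imwrite('pics/s2.png',S)
for n,I in(('top',T),('side',S)):
  for s,u in blobs(I,'green'):print(n,s,u.round(1),at(n,u,.155).round(3),at(n,u,.005).round(3))
  for r in robot.look_for(n,'green_cap_bottle')[:2]:print(r)
cv2.imwrite('pics/s2c.png',cv2.resize(S[70:290,80:360],None,fx=2.5,fy=2.5))
E
```

```text
time: 6.7
position: [0.423, -0.225, 0.1694]
tool_rot: [0.707, 0.707, 0.0, -0.0]
ft_force: [0.0, 0.0, -1.0]
grip_width: 0.0351
grip_force: 20.0
[ 0.42304387 -0.22497033  0.16937016] 0.03513254327812934
side [149 110  22  24 367] [159.5 122.3] [ 0.423 -0.228  0.155] [ 0.367 -0.126  0.005]
side [151 154  45  36 973] [175.5 172.1] [ 0.472 -0.314  0.155] [ 0.429 -0.233  0.005]
{'extent': [167.2, 138.8, 39.7, 53.1], 'conf': 0.92}
```

View pics/s2c.png

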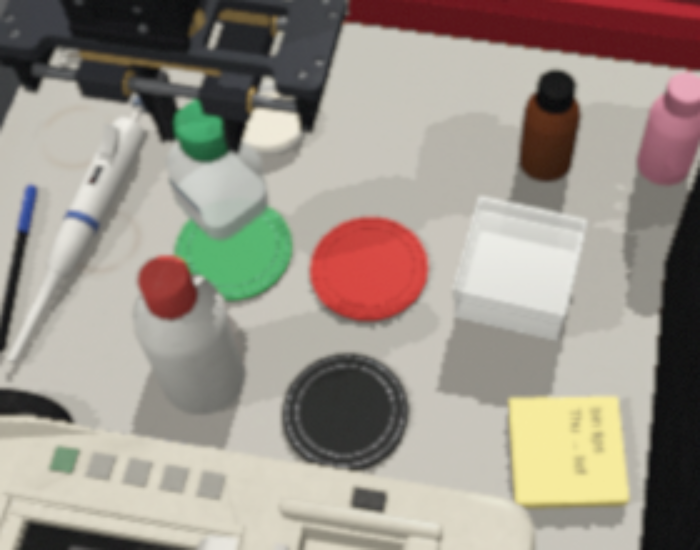

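The bottle is held upright above the green mat (green cap at about crop (200,130)). Lowering gently.

```bash
python3 -m jog '[0,0.001,0,0.012,0,0,0,0,0.015,0,0,0,0,0.012,0,0,0,0,0.008,0,0,0,0,0.004,0,0,0,0,0.002,0,0,0,0,0.001,0,0,0,0,0,0]'
```

```text
time: 7.9
position: [0.4232, -0.2244, 0.1158]
tool_rot: [0.707, 0.707, 0.0, 0.0]
ft_force: [0.6, -0.3, -1.2]
grip_width: 0.0352
grip_force: 20.0
```

```bash
python3 -m jog '[0,0,0,0.001,0,0,0,0,0,0]'; python3 -m jog '[0,0,0,0.001,0,0,0,0,0,0]'
```

```text
time: 8.15
position: [0.4232, -0.2245, 0.115]
tool_rot: [0.707, 0.707, -0.0, 0.0]
ft_force: [-1.1, -0.3, 3.3]
grip_width: 0.0356
grip_force: 20.0
time: 8.4
position: [0.4232, -0.2246, 0.1149]
tool_rot: [0.707, 0.707, -0.0, 0.001]
ft_force: [-1.9, 1.5, 11.3]
grip_width: 0.0352
grip_force: 20.1
```

```bash
python3 -m jog '[0.06,0,0,-0.001,0,0.06,0,0,0,0,0.06,0,0,0,0,0.06,0,0,-0.01,0,0.06,0,0,-0.03,0,0.06,0,0,-0.04,0,0.06,0,0,-0.04,0,0.06,-0.03,0.0,-0.01,0,0.06,-0.04,0.003,0,0,0.06,-0.04,0.004,0,0,0.06,0,0,0,0,0.06,0,0,0,0]' 25
python3 - <<'E'
from h import *
o=robot.get_obs();print(o['position'],o['grip_width'])
T=robot.camera('top');S=robot.camera('side');W=robot.camera('wrist')
cv2.imwrite('pics/3.png',np.hstack([cv2.resize(S[70:290,80:360],(400,314)),cv2.resize(W,(400,314))]))
for n,I in(('side',S),('wrist',W)):
  for c,z in(('green',.1),('red',.142)):
    for s,u in blobs(I,c):print(n,c,s,u.round(1),at(n,u,z,o).round(3),at(n,u,.005,o).round(3))
E
```

```text
time: 9.9
position: [0.4295, -0.3335, 0.2445]
tool_rot: [0.707, 0.707, 0.0, -0.001]
ft_force: [0.1, 0.3, -0.0]
grip_width: 0.0598
grip_force: 0.0
[ 0.42952781 -0.33348379  0.24446873] 0.05980193089530809
side green [151 156  45  34 423] [177.  176.5] [ 0.461 -0.292  0.1  ] [ 0.434 -0.242  0.005]
side red [ 124    0  259  100 7932] [249.7  63.4] [ 0.541 -0.065  0.142] [0.518 0.063 0.005]
side red [ 397    0   61   65 1307] [440.6  30.6] [0.882 0.081 0.142] [0.935 0.241 0.005]
side red [ 205  158   46   40 1457] [227.2 177.3] [ 0.549 -0.302  0.142] [ 0.527 -0.227  0.005]
side red [136 173  22  24 383] [146.8 184.5] [ 0.431 -0.335  0.142] [ 0.383 -0.268  0.005]
wrist green [ 212   39   75   79 1739] [248.2  89.9] [ 0.423 -0.245  0.1  ] [ 0.42  -0.239  0.005]
wrist green [ 228   42   42   46 1485] [248.9  64.4] [ 0.423 -0.223  0.1  ] [ 0.421 -0.211  0.005]
wrist red [ 300   36   76   81 4735] [337.5  76.1] [ 0.491 -0.237  0.142] [ 0.526 -0.224  0.005]
wrist red [ 235  175   38   43 1311] [254.  196.4] [ 0.428 -0.332  0.142] [ 0.427 -0.372  0.005]
```

View pics/3.png

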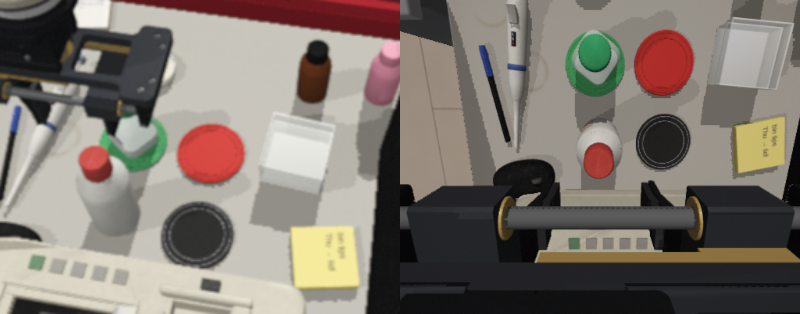

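Green stands centred on its mat, and the red cap (wrist pane (598,160)) is right under the tool. Descending on it.

```bash
python3 -m jog '[0.06,-0.0005,0,0.02,0,0.06,0,0,0.03,0,0.06,0,0,0.025,0,0.06,0,0,0.011,0,0.06,0,0,0.0065,0,0.06,0,0,0,0,0,0,0,0,0,0,0,0,0,0,0,0,0,0,0,0,0,0,0,0,0,0,0,0,0,0,0,0,0,0]' 25
```

```text
time: 11.55
position: [0.43, -0.335, 0.1523]
tool_rot: [0.707, 0.707, -0.0, 0.0]
ft_force: [-2.4, 0.0, 3.1]
grip_width: 0.0317
grip_force: 25.0
```

```bash
python3 -m jog '[0,0,0,-0.005,0,0,0,0,-0.01,0,0,0,0,-0.015,0,0,0,0,-0.01,0,0,0,0,0,0]'
python3 - <<'E'
from h import *
o=robot.get_obs();print(o['position'],o['grip_width'],o['moment'])
S=robot.camera('side');W=robot.camera('wrist')
cv2.imwrite('pics/4.png',np.hstack([cv2.resize(S[70:290,80:360],(400,314)),cv2.resize(W,(400,314))]))
for n,I in(('side',S),('wrist',W)):
  for c,z in(('red',.182),):
    for s,u in blobs(I,c):print(n,c,s,u.round(1),at(n,u,z,o).round(3))
E
```

```text
time: 12.18
position: [0.4306, -0.3354, 0.1934]
tool_rot: [0.707, 0.707, -0.0, 0.002]
ft_force: [1.2, -0.8, -2.9]
grip_width: 0.0317
grip_force: 24.8
[ 0.43063132 -0.33541305  0.19343691] 0.03167369591368131 [-0.01203608 -0.12599608 -0.0682483 ]
side red [ 397    0   61   65 1306] [440.6  30.6] [0.866 0.034 0.182]
side red [ 134   29  249   71 7405] [257.7  66.9] [ 0.563 -0.107  0.182]
side red [ 205  158   46   40 1458] [227.2 177.3] [ 0.555 -0.324  0.182]
side red [130 167  22  18 207] [139.7 176.3] [ 0.431 -0.344  0.182]
wrist red [ 306   21   88   94 6485] [349.9  67.8] [ 0.475 -0.244  0.182]
wrist red [ 226  205   61   47 2391] [256.  230.8] [ 0.431 -0.326  0.182]
```

View pics/4.png

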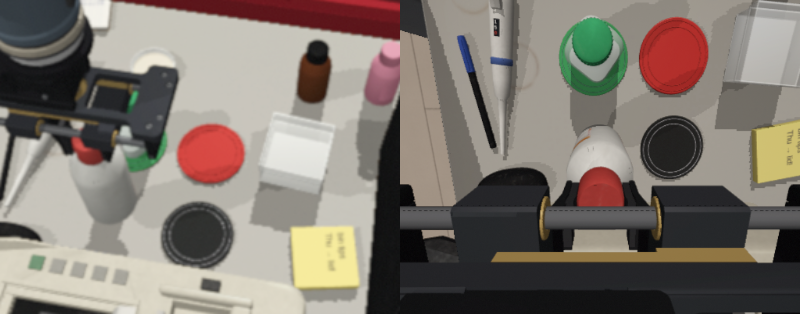

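Red is held upright. Moving it over x first and then y, clear of the green bottle.

```bash
python3 -m jog '[0,0,0.01,0,0,0,0,0.018,0,0,0,0,0.022,0,0,0,0,0.022,0,0,0,0.01,0.016,0,0,0,0.018,0.008,0,0,0,0.024,0,0,0,0,0.024,0,0,0,0,0.02,0,0,0,0,0.011,0,0,0,0,0.003,0,0,0,0,0,0,0.01,0,0,0,0,0.012,0,0,0,0,0.007,0,0,0,0,0.003,0,0,0,0,0,0]'
```

```text
time: 14.28
position: [0.5259, -0.2249, 0.1596]
tool_rot: [0.707, 0.707, -0.0, -0.0]
ft_force: [-0.0, 0.8, -2.4]
grip_width: 0.032
grip_force: 24.8
```

Contact is expected at about z = 0.1573.

```bash
python3 -m jog '[0,0,0,0.001,0,0,0,0,0.0005,0,0,0,0,0,0]'; python3 -m jog '[0,0,0,0.001,0,0,0,0,0,0]'
python3 - <<'E'
from h import *
o=robot.get_obs();print(o['position'])
S=robot.camera('side');cv2.imwrite('pics/5.png',cv2.resize(S[70:290,120:400],None,fx=2.5,fy=2.5))
E
```

```text
time: 14.65
position: [0.5261, -0.2248, 0.1588]
tool_rot: [0.707, 0.707, 0.0, 0.0]
ft_force: [0.6, 1.1, -2.4]
grip_width: 0.0318
grip_force: 24.8
time: 14.9
position: [0.526, -0.2248, 0.1575]
tool_rot: [0.707, 0.707, -0.0, -0.0]
ft_force: [-0.0, 0.6, -1.9]
grip_width: 0.032
grip_force: 24.8
[ 0.52598179 -0.22477549  0.15751163]
```

View pics/5.png

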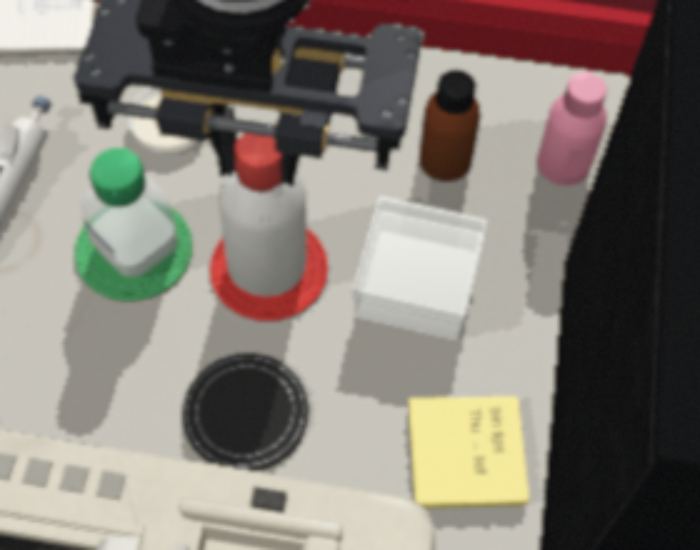

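The red bottle sits centred at the red mat (crop (265,260)). Finding contact.

```bash
python3 -m jog '[0,0,0,0.0007,0,0,0,0,0,0]';python3 -m jog '[0,0,0,0.0007,0,0,0,0,0,0]'
```

```text
time: 15.2
position: [0.5261, -0.2249, 0.1573]
tool_rot: [0.707, 0.707, -0.0, 0.0]
ft_force: [-0.7, 0.1, 1.7]
grip_width: 0.0316
grip_force: 24.9
time: 15.45
position: [0.5263, -0.2251, 0.1573]
tool_rot: [0.707, 0.707, -0.0, 0.001]
ft_force: [-0.9, 0.5, 5.8]
grip_width: 0.0316
grip_force: 25.0
```

```bash
python3 -m jog '[0.06,0,0,-0.0005,0,0.06,0,0,0,0,0.06,0,0,0,0,0.06,0,0,-0.01,0,0.06,0,0,-0.03,0,0.05,0,0,-0.03,0,0.05,0,0,-0.018,0,0.05,0.02,0.02,0,0,0.05,0.03,0.03,0,0,0.05,0.03,0.03,0,0,0.05,0.027,0.025,0,0,0.05,0.012,0.012,0,0,0.05,0,0,0,0]' 20
python3 - <<'E'
from h import *
o=robot.get_obs();print(o['position'],o['grip_width'])
S=robot.camera('side');W=robot.camera('wrist')
cv2.imwrite('pics/6.png',np.hstack([cv2.resize(S[70:290,80:360],(400,314)),cv2.resize(W,(400,314))]))
for n,I in(('side',S),('wrist',W)):
  for c,z in(('red',.142),('black',.095)):
    for s,u in blobs(I,c):
      if s[4]<2500:print(n,c,s,u.round(1),at(n,u,z,o).round(3))
E
```

```text
time: 17.08
position: [0.6432, -0.1053, 0.2447]
tool_rot: [0.706, 0.708, -0.0, 0.0]
ft_force: [-0.5, 0.2, 0.4]
grip_width: 0.0498
grip_force: 0.0
[ 0.64322223 -0.1053358   0.24470532] 0.04979265696103245
side red [ 397    0   61   65 1294] [440.6  30.7] [0.882 0.081 0.142]
side red [214 123  18  22 330] [222.6 133.6] [ 0.525 -0.223  0.142]
side red [205 163  46  35 569] [228.7 184.8] [ 0.554 -0.314  0.142]
side black [  9   0  32  46 416] [26.2 18.7] [0.061 0.018 0.095]
side black [142   0  22  38 234] [152.8  13.9] [0.312 0.078 0.095]
side black [339   0  19   8 102] [348.    3.7] [0.708 0.182 0.095]
side black [480   0  11  41 248] [484.4  15.6] [0.991 0.197 0.095]
side black [501   0  11  17  98] [505.9   7. ] [1.038 0.232 0.095]
side black [295  16  41   9 177] [314.5  19.7] [0.644 0.122 0.095]
side black [502  21  10  28 160] [507.3  35.9] [1.033 0.145 0.095]
side black [495  43  10  22 151] [499.2  54.7] [1.012 0.089 0.095]
side black [294  99  15  17 203] [301.7 107.1] [ 0.645 -0.109  0.095]
side black [ 79 163  11  47 120] [ 84.  186.8] [ 0.315 -0.334  0.095]
side black [ 195  212   41   43 1225] [215.3 233.1] [ 0.543 -0.377  0.095]
side black [ 49 226  59  20 447] [ 76. 232.] [ 0.33  -0.412  0.095]
wrist red [152 221  41  18 361] [175.3 227.2] [ 0.574 -0.132  0.142]
wrist black [472  72  22  34 208] [481.1  87.1] [ 0.848 -0.013  0.095]
wrist black [241 163  36  32 804] [258.6 178.9] [ 0.646 -0.1    0.095]
wrist black [457 212   9  22 102] [460.6 222.5] [ 0.854 -0.145  0.095]
wrist black [174 221  40  32 802] [198.7 239.7] [ 0.584 -0.165  0.095]
wrist black [  0 225  21  28 502] [  8.7 239.6] [ 0.385 -0.166  0.095]
wrist black [493 225  19  28 439] [503.4 239.7] [ 0.902 -0.164  0.095]
```

View pics/6.png

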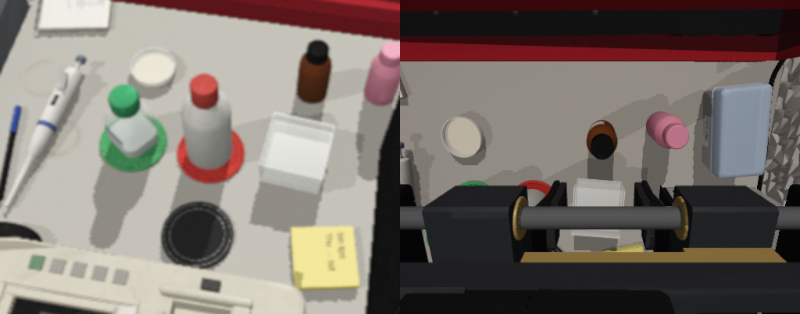

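Red stands well on its mat, and the amber bottle with its black cap (wrist pane (601,145)) is under the tool, with pink at (665,130). Descending on the amber one.

```bash
python3 -m jog '[0.05,0,0.001,0.02,0,0.05,0,0,0.035,0,0.05,0,0,0.035,0,0.05,0,0,0.025,0,0.05,0,0,0.016,0,0.05,0,0,0.007,0,0.05,0,0,0,0,0,0,0,0,0,0,0,0,0,0,0,0,0,0,0,0,0,0,0,0,0,0,0,0,0,0,0,0,0,0]' 20
```

```text
time: 18.8
position: [0.6445, -0.1058, 0.1073]
tool_rot: [0.707, 0.707, 0.0, 0.0]
ft_force: [-0.3, 0.5, 4.0]
grip_width: 0.0283
grip_force: 20.1
```

Gripped. The tall block may overhang, so I lift high, go back in x, then cross over the red bottle (top 0.155) with 30 mm to spare.

```bash
python3 -m jog '[0,0,0,-0.008,0,0,0,0,-0.02,0,0,0,0,-0.03,0,0,0,0,-0.035,0,0,0,0,-0.035,0,0,0,0,-0.03,0,0,0,0,-0.02,0,0,0,-0.01,-0.007,0,0,0,-0.02,0,0,0,0,-0.027,0,0,0,0,-0.027,0,0,0,0,-0.018,0,0,0,0,-0.010,0,0,0,0,0,0,0]'
python3 - <<'E'
from h import *
o=robot.get_obs();print(o['position'],o['grip_width'])
S=robot.camera('side');cv2.imwrite('pics/7.png',S[0:300,80:420])
E
```

```text
time: 20.55
position: [0.5311, -0.1056, 0.2912]
tool_rot: [0.707, 0.707, -0.0, -0.001]
ft_force: [0.7, -0.4, -1.4]
grip_width: 0.0286
grip_force: 20.0
[ 0.53110622 -0.10560787  0.29122545] 0.028560362475498226
```

View pics/7.png

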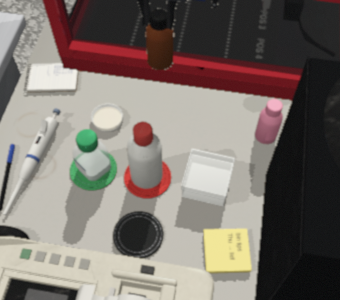

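```bash
python3 -m jog '[0,-0.012,0.0015,0,0,0,-0.022,0,0,0,0,-0.03,0,0,0,0,-0.034,0,0,0,0,-0.034,0,0,0,0,-0.034,0,0,0,0,-0.03,0,0,0,0,-0.022,0,0,0,0,-0.012,0,0,0,0,-0.006,0,0,0,0,0,0,0.02,0,0,0,0,0.03,0,0,0,0,0.03,0,0,0,0,0.03,0,0,0,0,0.022,0,0,0,0,0.010,0,0,0,0,0,0]'
python3 - <<'E'
from h import *
o=robot.get_obs();print(o['position'],o['grip_width'],o['ft_force'])
S=robot.camera('side');cv2.imwrite('pics/8.png',cv2.resize(S[70:290,100:380],None,fx=2,fy=2))
E
```

```text
time: 22.72
position: [0.5336, -0.3411, 0.1493]
tool_rot: [0.707, 0.707, 0.0, -0.001]
ft_force: [0.4, -0.4, -1.3]
grip_width: 0.0285
grip_force: 20.0
[ 0.53356078 -0.34113753  0.14934821] 0.028490050204931065 [ 0.35058929 -0.43031658 -1.26622007]
```

View pics/8.png

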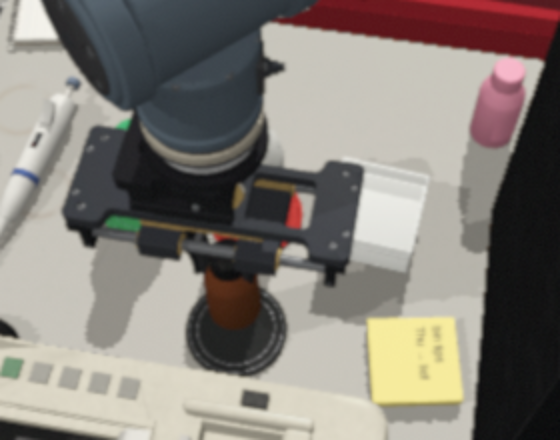

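The bottle hangs over the black mat (crop (235,325)) and nothing is touched. Lowering.

```bash
python3 -m jog '[0,0,-0.001,0.012,0,0,0,0,0.012,0,0,0,0,0.007,0,0,0,0,0.003,0,0,0,0,0.0015,0,0,0,0,0,0]'; python3 -m jog '[0,0,0,0.001,0,0,0,0,0,0]';python3 -m jog '[0,0,0,0.0007,0,0,0,0,0,0]'
```

```text
time: 23.52
position: [0.5327, -0.3419, 0.1142]
tool_rot: [0.707, 0.707, 0.0, 0.0]
ft_force: [-0.3, -0.3, -2.4]
grip_width: 0.0282
grip_force: 20.0
time: 23.78
position: [0.5326, -0.3418, 0.1133]
tool_rot: [0.707, 0.707, 0.0, 0.0]
ft_force: [-0.4, 0.1, -1.1]
grip_width: 0.0284
grip_force: 20.0
time: 24.02
position: [0.5325, -0.3417, 0.1124]
tool_rot: [0.707, 0.707, 0.0, -0.0]
ft_force: [0.2, 0.3, -1.8]
grip_width: 0.0291
grip_force: 20.0
```

```bash
python3 -m jog '[0,0,0,0.0007,0,0,0,0,0,0]';python3 -m jog '[0,0,0,0.0007,0,0,0,0,0,0]'
```

```text
time: 24.28
position: [0.5327, -0.3419, 0.1123]
tool_rot: [0.707, 0.707, -0.0, 0.0]
ft_force: [-1.0, 0.3, 3.0]
grip_width: 0.0284
grip_force: 20.0
time: 24.52
position: [0.5328, -0.342, 0.1123]
tool_rot: [0.707, 0.707, -0.0, 0.001]
ft_force: [-1.3, 1.2, 6.8]
grip_width: 0.0285
grip_force: 20.1
```

```bash
python3 -m jog '[0.05,0,0,-0.0005,0,0.05,0,0,0,0,0.05,0,0,0,0,0.05,0,0,-0.01,0,0.05,0,0,-0.03,0,0.05,0,0,-0.04,0,0.05,0,0,-0.04,0,0.05,0,0,-0.03,0,0.05,-0.02,-0.02,0,0,0.05,-0.02,-0.03,0,0,0.05,-0.03,-0.03,0,0,0.05,-0.03,-0.03,0,0,0.05,-0.03,-0.03,0,0,0.05,0,-0.03,0,0,0.05,0,0,0,0]'
python3 - <<'E'
from h import *
o=robot.get_obs();print(o['position'],o['time'],o['ft_force'])
T=robot.camera('top');S=robot.camera('side')
cv2.imwrite('pics/9.png',np.hstack([cv2.resize(T[80:300,180:380],(364,400)),cv2.resize(S[70:290,120:360],(436,400))]))
for n,I in(('top',T),('side',S)):
  for c,z in(('red',.147),('green',.1),('black',.098)):
    for s,u in blobs(I,c):
      if s[4]<1500 and .4<at(n,u,z)[0]<.6:print(n,c,s,u.round(1),at(n,u,z).round(3))
for n in('culture_dish','clear_box'):
  for r in robot.look_for('top',n)[:1]:print(n,r['extent'])
E
```

```text
time: 26.4
position: [0.3608, -0.4721, 0.262]
tool_rot: [0.708, 0.706, 0.0, -0.0]
ft_force: [0.5, 0.7, -0.2]
grip_width: 0.0497
grip_force: 0.0
[ 0.3608092  -0.4721183   0.26201086] 26.4 [ 0.46115974  0.72074303 -0.2059507 ]
top red [256 191  36  36 313] [273.9 211.1] [ 0.514 -0.22   0.147]
top red [269 199  14  15 162] [275.2 205.7] [ 0.524 -0.223  0.147]
top green [258 235  36  37 372] [276.9 251.9] [ 0.43  -0.225  0.1  ]
top green [268 248  16  16 197] [275.9 255.2] [ 0.423 -0.223  0.1  ]
top black [305 189  35  33 622] [322.7 206.1] [ 0.524 -0.326  0.098]
side red [214 123  18  22 329] [222.6 133.6] [ 0.526 -0.226  0.147]
side red [205 163  46  35 568] [228.7 184.8] [ 0.554 -0.317  0.147]
side green [157 130  20  22 359] [166.7 140.2] [ 0.425 -0.225  0.1  ]
side green [151 156  45  34 557] [172.9 177.8] [ 0.455 -0.295  0.1  ]
side black [206 201  18  20 291] [214.5 210.6] [ 0.534 -0.341  0.098]
side black [195 215  46  42 760] [216.9 239.1] [ 0.548 -0.387  0.098]
culture_dish [227.1, 256.4, 30.9, 32.0]
clear_box [268.3, 159.8, 36.2, 38.2]
```

View pics/9.png

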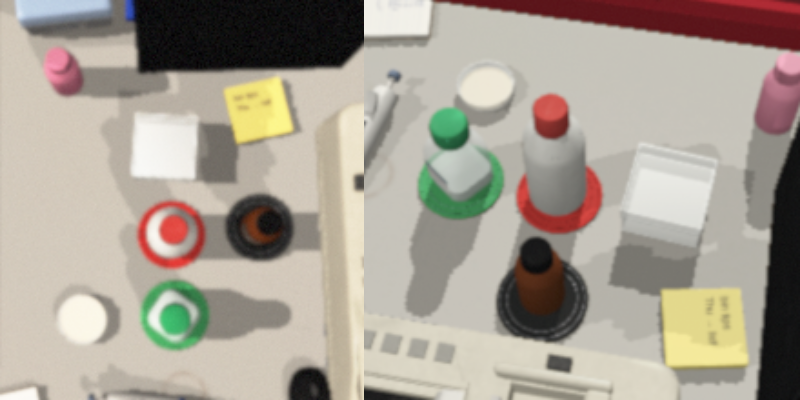

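All three bottles stand upright and centred on their mats (top pane: red (172,232), black (262,225), green (175,315)). The dish and box have not moved and the arm is clear.

```bash
python3 -c "
from rig import robot
print(robot.hand_in())"
```

```text
the job is handed in; nothing more can be done
None
```

The green, black and red bottles each stand upright within about 3 mm of the centre of their mats by camera measurement, the dish, clear box and pink look-alike were left alone, and I handed the job in after about 26 s of robot time (no verdict was returned).

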